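Clear and clamp a wine-crate end panel with a cam lever

ROBOT

A 6-joint arm with a two-finger parallel gripper is mounted at the origin on the work surface. World frame = base frame: x ahead of the robot, y to its left, z up, the work surface at z = 0. Lengths are in m, angles in degrees, forces in N, time in s.
With the tool pointing down it reaches from about 0.4 to 0.825 m from the base axis. Payload 7 kg.
Tool frame: the origin (TCP) lies midway between the tips of the shut fingers; the grasp point (between the pads) lies 19 mm behind it; z points along the fingers, y is the line along which they close (so a half turn about z gives the same grasp; the last joint's range is limited). The gripper opens to 88 mm and grips with 3 to 60 N. Pads are 19 mm wide; open, the fingers measure 130 mm over their backs; the gripper's body (78 mm by 193 mm) begins 47 mm behind the grasp point.
Start: joints at [16.507, 20.546, 0.682, 0, -70.136, -16.507], TCP at [0.675, -0, 0.227] pointing down, gripper open.
Joint ranges: [-176.03, 176.03], [-82.01, 121.73], [-58.28, 71.71], [-173.87, 95.51], [-174.79, -0.11], [-173.66, 173.66]. Speed limits (degrees/s): [136.94, 136.94, 172.46, 180, 180, 180].

INTERFACE

Orientations are given as [roll, pitch, yaw] about the fixed x, y, z axes, in that order (R = Rz(yaw) Ry(pitch) Rx(roll)).
In Python, from plant import ctrl gives the robot as it stands. The module is installed in compiled form; this text tells all that it offers.
- The arm moves only by the tool send_rows, never from a script. Its argument "plan" is a list that holds one entry, the list of rows, each a list of 6 numbers: the shift along the tool's x, y, z in fractions of the full range, 1 being 400 mm, then the turn, a rotation vector about the tool's x, y, z in shares of 90 degrees (1.0 is 90 degrees). A call has 1 to 8 rows; each row is the pose to reach, as a shift and turn from the pose commanded when the call began, along the tool's axes at that moment; what a row does not reach only later rows make up. A row lasts 1/12 s, in which the tool goes at most 41.7 mm and 7.16 degrees, less where a joint would pass 70% of its speed; a pose out of reach is approached as far as the arm can. A call with a gripper value outside its range is refused whole. "fingers" is the opening, from 0 (shut) to 1 (fully open), set as the call begins (left out, the last holds). The fingers move at their own pace and stop on an object; the grip force is fixed at half the most. Time passes only in rows, so rows that repeat a pose let the fingers close. It gives the time, the measured TCP pose, the force, the opening and the grip force at its end, in the units of the state.
- ctrl.get_obs(): the state, without advancing time (a new reading comes with each control period).
- ctrl.snapshot(name): name is "scene" or "side" or "wrist"; returns a dict with "img" (384x512x3 uint8, red, green, blue), "K" (3x3 intrinsics, pixels), "pose" (4x4, takes a point from camera to world coordinates). Camera axes: x right, y down, z forward; pixel columns grow to the right and rows downward; lengths in m; the calibration is good to about 2 mm. A picture is of the moment at which its call begins. There is no depth.
- ctrl.close_job(): hands the job in; it is judged then, once.
The state is a dict: "clock": time; "joint_pos": joint angles; "qvel": joint speeds; "tau": joint torques, N m; "tool_pos": TCP position; "orientation": TCP orientation; "force": force on the tool from outside, world axes, zero at the start; "moment": the same for the moment, N m; "opening": finger opening in m; "gripper_force": force on a finger pad.
Only numpy, scipy, OpenCV 4.12 (cv2) and the standard library are available. Lean on these libraries where they do the work, as an engineer would, in place of code of your own. Each camera call takes 0.05 s, during which the arm holds its last target. There are 200 camera calls.

TASK

Push the four loose corner chips off the crate end panel lying in the clamping board, using the scraper block and not the fingers, and stand the scraper upright on the bench again. Then swing the cam lever round by its upright grip to the cam's highest lift, where the lever stands square out from the pressure bar and the panel is squeezed tightest against the fence for its corner posts to be screwed on, and finish holding the grip there: let go, and it springs open; push on past, and it slackens. Leave the bottle, mallet and screw tin where they are.

Things in the scene. Friction and masses are not known exactly. Their poses are not given: they have to be found in the camera images.
- jig: clamping board bolted to the bench: plywood base 180 mm (x) by 325 mm (y, -125 to +200) by 18 mm. Origin at bench level under the middle of the panel's place; z up. On it a plain aluminium fence along the -y end (inner face y = -81.5 mm, top 31 mm above the bench); facing it the pressure bar, its steel back plate, then the round steel cam (its rim turns freely) on an upright pivot bolt
- panel: crate end panel of stained wood, loose and flat on the base between fence and bar (4 to 6 mm play): 230 (x) by 160 (y) by 18 mm, 0.4 kg, corners sawn out (25 mm in x, 40 in y). Origin mid underside. Top face 36 mm above the bench, 5 mm above fence and bar: chips can be pushed off either x end down to the bench. The end tongues overhang the base by 25 mm; hard pressing there tips it
- chip1: corner chip 1 of 4: raw wooden block 40 (x) by 25 (y) by 18 mm (z), 11 g, lying flat on the panel, any yaw. Origin at its centre
- chip2: corner chip 2 of 4: raw wooden block 40 (x) by 25 (y) by 18 mm (z), 11 g, lying flat on the panel, any yaw. Origin at its centre
- chip3: corner chip 3 of 4: raw wooden block 40 (x) by 25 (y) by 18 mm (z), 11 g, lying flat on the panel, any yaw. Origin at its centre
- chip4: corner chip 4 of 4: raw wooden block 40 (x) by 25 (y) by 18 mm (z), 11 g, lying flat on the panel, any yaw. Origin at its centre
- scraper: scraper block standing upright on the bench to the robot's right: 30 mm thick (its x), 130 mm long (its y), 60 mm high; lower 24 mm is a black rubber wiper 24 mm thick, upper 36 mm is wood, to be gripped across the 30 mm. 0.17 kg. Origin in the middle of its underside
- jaw: pressure bar: aluminium bar 160 mm long (along the board's x), 22 mm wide, top 31 mm above the bench, at the +y side of the panel. The cam drives it up to 10 mm towards the fence (-y), the last part against springs (9 N/mm) that squeeze the panel with some 30 N. Origin: at the board's origin when open, shifting with the bar
- lever (a joint): cam lever angle (rad). 0: parallel to the bar, along the board's -x (to the robot), open. Grows clockwise from above. Lift 10 mm x sin(angle): highest at 1.571, lever along the board's +y, straight away from the panel; falls beyond; stop at 2.3. Return spring 0.25 N m/rad, friction 0.09 N m: stays by itself only below about 0.2; at the top the grip needs 3 to 4 N sideways to stay
- pivot (a point): centre of the lever's upright pivot bolt, 47.5 mm above the bench
- grip: black round upright grip on the lever's free end, turning freely on its spindle: 28 mm diameter, 50 mm high, axis 110 mm from the pivot. Origin at the middle of its underside, 47.5 mm above the bench, just over the flat 24 mm wide steel lever (top face 46 mm above the bench)
- bottle: full green wine bottle standing on the bench, 75 mm diameter, 300 mm high, origin under its middle; leave alone
- mallet: wooden mallet lying on the bench, head 65 x 120 x 65 mm, handle along its -x, origin under the head; leave alone
- screw_tin: open steel tin, 84 mm diameter, 60 mm high, origin under its middle; leave alone
Things that resemble listed ones, but are neither listed nor needed, are in the scene too. What is shaped like the chip4 but purple is not meant. What is shaped like the scraper but blue is not meant.

How it is judged (in metres and radians):
On the way, in this order (a step that is already met when the one before it is completed fails the run):
1. all four chips are off the panel while the scraper is held in the fingers (height (world z) of each of chip1, chip2, chip3, chip4 below 0.04 m and contact force between the fingers and scraper above 1 N), for 0.1 s.
2. the scraper stands upright on the bench, let go (height (world z) of scraper below 0.008 m and angle between scraper's own z axis and vertical below 0.2 rad and contact force between the fingers and scraper below 0.2 N), for 0.2 s.
3. the lever is held by its grip at the cam's highest lift and the panel is squeezed (value of joint lever between 1.43 and 1.71 rad and contact force between jaw and panel above 15 N and contact force between the fingers and grip above 1 N), for 0.3 s.
At the end, for the whole second after the job is handed in: Fingers hold the grip (over 1 N), lever 1.43 to 1.71 rad; the pressure bar squeezes the panel with over 15 N, panel flat on the base; all chips off the panel (centres under 40 mm above the bench); scraper upright on the bench, not touched by the fingers (all of step 2 and all of step 3 and height (world z) of each of chip1, chip2, chip3, chip4 below 0.04 m and height (world z) of panel below 0.022 m and angle between panel's own z axis and vertical below 0.05 rad); the arm keeps its last pose, push and grip.
It fails at once if a chip is touched with the fingers (contact force between the fingers and chip1 above 0.5 N or contact force between the fingers and chip2 above 0.5 N or contact force between the fingers and chip3 above 0.5 N or contact force between the fingers and chip4 above 0.5 N).
It fails at once if the bottle, mallet or screw tin is moved by more than 30 mm (distance of any of bottle, mallet, screw_tin from where it was at the start of the episode above 0.03 m).
It also fails if it takes over 67 s, if anything falls off the work surface, if the arm or the gripper's body presses on something with over 40 N, if the wrist force passes 120 N, or if a joint passes its speed limit or range.

## Working session

There is one attempt and no reset: what is moved stays moved. The work goes in short steps, Python scripts to look and compute and a tool call to move; the robot and the scene stay as the last step left them, time stands still between calls to the robot, and variables do not carry over. Pictures are saved under pics/ and viewed, at most 10 in all, crops included, and the job is handed in when it is done.

Besides the shell and the picture viewer there is one more tool, called after "Request:" by a JSON object that holds its "fn" and its "kwargs", one argument or row to a line. send_rows: Moves the arm, as the interface text tells. Its arguments: {"type":"object","properties":{"plan":{"type":"array","items":{"type":"array","items":{"type":"array","items":{"type":"number"}}}},"fingers":{"type":"number"}},"required":["plan"]}

```bash
mkdir -p pics; cat > h.py <<'E'
import numpy as np, cv2, pickle
from plant import ctrl
def snap(cam,name):
    s=ctrl.snapshot(cam); cv2.imwrite(f'pics/{name}.png',s['img'][:,:,::-1]); pickle.dump(s,open(f'pics/{name}.pkl','wb')); return s
def load(name): return pickle.load(open(f'pics/{name}.pkl','rb'))
def px(s,u,v,z):
    K=np.array(s['K']);P=np.array(s['pose']); d=P[:3,:3]@np.linalg.inv(K)@[u,v,1]; o=P[:3,3]
    return (o+d*(z-o[2])/d[2]).round(4)
def proj(s,p):
    K=np.array(s['K']);P=np.array(s['pose']); c=K@(P[:3,:3].T@(np.array(p)-P[:3,3])); return (c[:2]/c[2]).round(1)
def crop(name,u0,v0,u1,v1,out,k=None):
    im=cv2.imread(f'pics/{name}.png')[v0:v1,u0:u1]; k=k or min(800/(u1-u0),600/(v1-v0))
    cv2.imwrite(f'pics/{out}.png',cv2.resize(im,None,fx=k,fy=k,interpolation=cv2.INTER_CUBIC)); print('scale',k)
E
python3 - <<'E'
from h import *
for c in ['scene','side','wrist']:
    s=snap(c,c+'0'); print(c,np.array(s['pose']).round(3).tolist(),np.array(s['K']).round(1).tolist())
a=[cv2.imread(f'pics/{c}0.png') for c in ['scene','side']]
cv2.imwrite('pics/a.png',cv2.resize(a[0],(800,600),interpolation=cv2.INTER_CUBIC))
cv2.imwrite('pics/b.png',cv2.resize(a[1],(800,600),interpolation=cv2.INTER_CUBIC))
print(ctrl.get_obs())
E
```

```text
scene [[-0.048, 0.856, -0.515, 1.158], [0.999, 0.035, -0.035, 0.116], [-0.011, -0.516, -0.856, 1.117], [0.0, 0.0, 0.0, 1.0]] [[360.6, 0.0, 251.9], [0.0, 360.6, 187.2], [0.0, 0.0, 1.0]]
side [[0.95, -0.229, 0.213, 0.246], [-0.312, -0.723, 0.617, -0.744], [0.013, -0.652, -0.758, 1.048], [0.0, 0.0, 0.0, 1.0]] [[454.1, 0.0, 254.7], [0.0, 454.1, 195.6], [0.0, 0.0, 1.0]]
wrist [[-1.0, -0.0, -0.001, 0.675], [-0.001, 0.957, 0.289, -0.078], [0.001, 0.289, -0.957, 0.384], [0.0, 0.0, 0.0, 1.0]] [[300.8, 0.0, 252.4], [0.0, 300.8, 190.9], [0.0, 0.0, 1.0]]
{'clock': 0.15, 'joint_pos': array([ 1.65079372e+01,  2.05814926e+01,  6.45026558e-01, -1.30899926e-02,
       -7.01364134e+01, -1.65077181e+01]), 'qvel': array([-0.11658561, -0.20846241,  0.13117366,  0.069911  , -0.10223228,
        0.08010997]), 'tau': array([ 1.39394037e-04, -5.83274567e+01,  2.93289685e+01,  7.00122759e+00,
        8.75052094e-03, -9.76538854e-05]), 'tool_pos': array([ 6.74622664e-01, -2.70882488e-05,  2.25842512e-01]), 'orientation': array([ 1.79926628e+02, -8.91011193e-03, -9.00042308e+01]), 'force': array([ 0.03145135, -0.60933423,  0.08206658]), 'moment': array([-0.01191366,  0.06281618,  0.02090806]), 'gripper_force': 0.0, 'opening': 0.0877928051220289}
```

View pics/a.png

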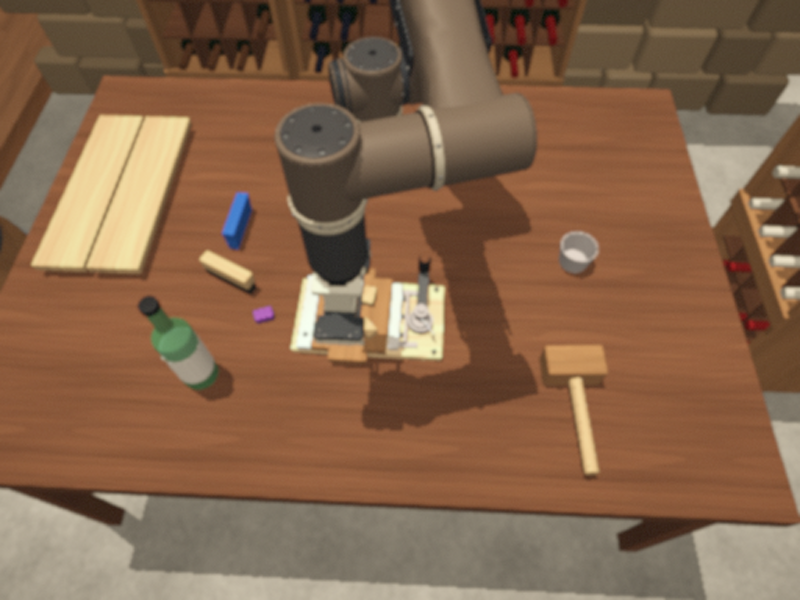

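View pics/b.png

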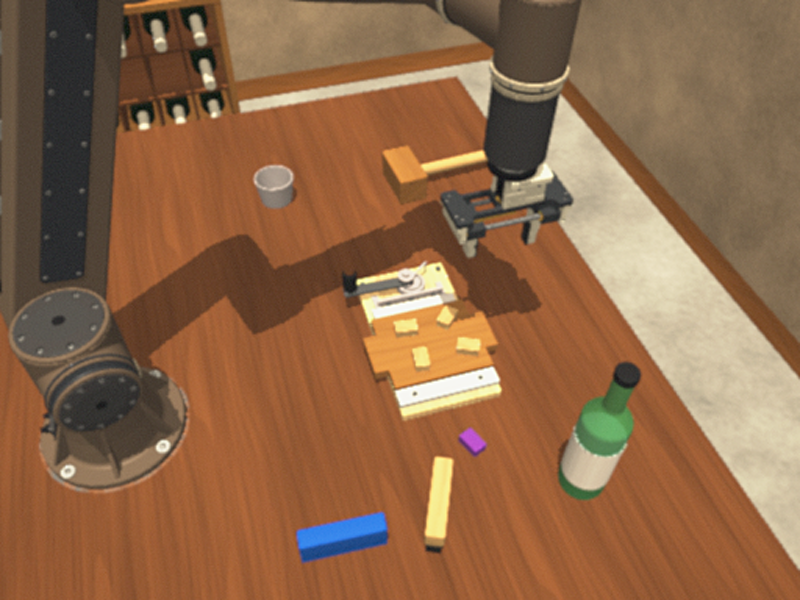

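The side view (800x600) shows the jig at about (430,340) with four raw chips at (406,327), (447,317), (421,357) and (468,345), and the lever grip at (349,283). There are two scraper-shaped blocks: blue at (343,537) and natural wood with black rubber at (438,503). The wood one fits. The purple block at (472,441) is the chip decoy. I'll confirm in an enlarged crop.

```bash
python3 - <<'E'
from h import *
crop('side0',215,160,330,280,'c1',5)
crop('side0',180,270,330,365,'c2',5)
E
```

```text
scale 5
scale 5
```

View pics/c1.png

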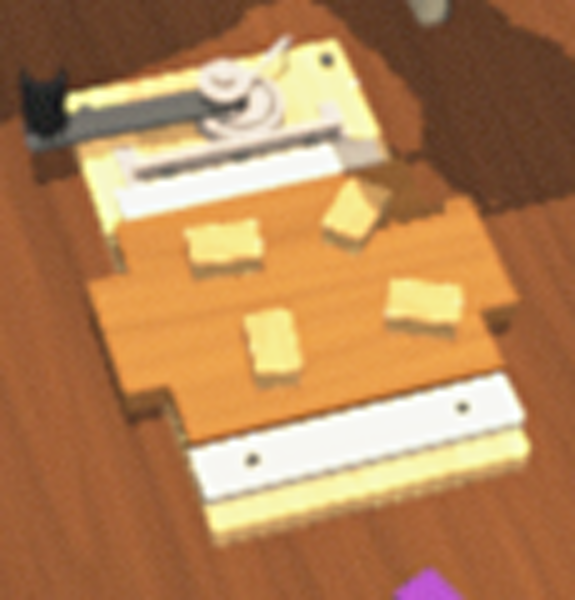

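View pics/c2.png

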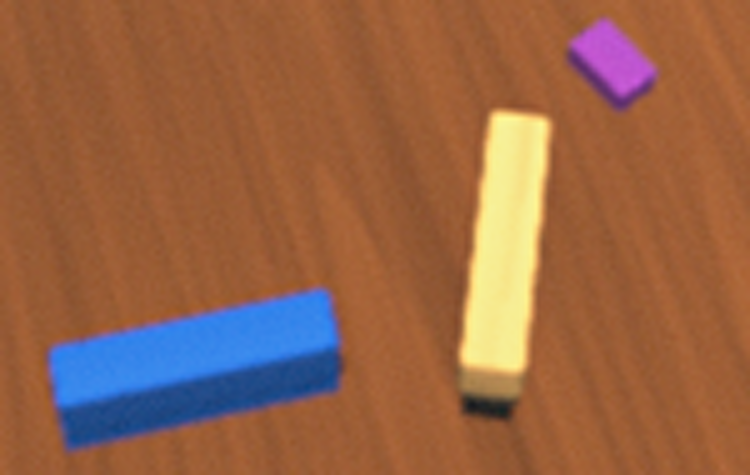

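The crop confirms the natural-wood block with the black wiper underneath: its top corners in c2 are (491,110), (550,120), (525,370) and (460,367). The jig, the lever along the board's -x and the four raw chips are clear in c1.

```bash
python3 - <<'E'
from h import *
s=load('side0')
f=lambda x,y,u0,v0,z: px(s,(x+.5)/5-.5+u0,(y+.5)/5-.5+v0,z)
c1=lambda pts,z: np.array([f(x,y,215,160,z) for x,y in pts])
c2=lambda pts,z: np.array([f(x,y,180,270,z) for x,y in pts])
def rect(n,c):
    print(n,c[:,:2].round(3).tolist(),'ctr',c.mean(0).round(4)[:2],'sides',[round(float(np.linalg.norm(c[i]-c[i-1])),3) for i in range(len(c))])
    d=c[1]-c[0]+c[2]-c[3] ; print('  dir01',round(float(np.degrees(np.arctan2(d[1],d[0]))),1))
rect('scraper',c2([(491,110),(550,120),(525,370),(460,367)],.06))
rect('fence',c1([(188,450),(503,375),(527,422),(208,498)],.031))
rect('panel ends',c1([(90,285),(472,200),(517,298),(127,393)],.036))
rect('chA',c1([(187,228),(260,221),(263,259),(195,266)],.054))
rect('chB',c1([(350,180),(389,195),(358,242),(323,222)],.054))
rect('chC',c1([(245,314),(290,308),(300,370),(256,377)],.054))
rect('chD',c1([(390,279),(463,283),(460,326),(387,318)],.054))
print('base corner far', c1([(338,40)],.018), 'grip top',c1([(43,72)],.0975),'grip bottom',c1([(45,130)],.0475),'pivot',c1([(222,75)],.06))
print('bottle base', px(s,585/1.5625,485/1.5625,0))
E
```

```text
scraper [[0.482, -0.249], [0.507, -0.263], [0.451, -0.376], [0.424, -0.366]] ctr [ 0.4659 -0.3133] sides [0.13, 0.029, 0.126, 0.029]
  dir01 -24.5
fence [[0.466, -0.095], [0.647, -0.101], [0.647, -0.134], [0.467, -0.127]] ctr [ 0.5568 -0.1142] sides [0.032, 0.181, 0.033, 0.18]
  dir01 -2.0
panel ends [[0.447, 0.025], [0.678, 0.018], [0.674, -0.057], [0.445, -0.053]] ctr [ 0.5608 -0.0168] sides [0.078, 0.231, 0.075, 0.229]
  dir01 -1.4
chA [[0.507, 0.034], [0.548, 0.026], [0.541, -0.0], [0.503, 0.006]] ctr [0.525  0.0165] sides [0.028, 0.042, 0.028, 0.039]
  dir01 -10.4
chB [[0.608, 0.04], [0.626, 0.022], [0.596, -0.005], [0.582, 0.015]] ctr [0.6032 0.0178] sides [0.036, 0.025, 0.04, 0.024]
  dir01 -50.0
chC [[0.519, -0.034], [0.544, -0.038], [0.535, -0.079], [0.511, -0.076]] ctr [ 0.527  -0.0567] sides [0.043, 0.025, 0.042, 0.024]
  dir01 -7.5
chD [[0.604, -0.035], [0.642, -0.05], [0.629, -0.078], [0.592, -0.06]] ctr [ 0.6166 -0.056 ] sides [0.028, 0.041, 0.03, 0.04]
  dir01 -23.5
base corner far [[0.6555 0.1799 0.018 ]] grip top [[0.4527 0.1356 0.0975]] grip bottom [[0.452  0.1359 0.0475]] pivot [[0.5623 0.1357 0.06  ]]
bottle base [ 0.7089 -0.3425  0.    ]
```

Units first: shifts go in shares of 400 mm and turns go in shares of 90 degrees. So 31.3 cm / 40 = 0.7825, 20.9 cm / 40 = 0.5225, 26.4 degrees / 90 = 0.2933.

Request:
{"fn": "send_rows", "kwargs": {
  "plan": [
    [[0.7825,0.5225,0.1925,0,0,0.2933],[0.7825,0.5225,0.1925,0,0,0.2933],[0.7825,0.5225,0.1925,0,0,0.2933],[0.7825,0.5225,0.1925,0,0,0.2933],[0.7825,0.5225,0.1925,0,0,0.2933],[0.7825,0.5225,0.1925,0,0,0.2933],[0.7825,0.5225,0.1925,0,0,0.2933],[0.7825,0.5225,0.1925,0,0,0.2933]]
  ],
  "fingers": 0.7
}}

```text
clock: 0.82
tool_pos: [0.4921, -0.2728, 0.1594]
orientation: [-180.0, 0.0, -116.4]
force: [1.6, -0.4, -0.1]
opening: 0.0614
gripper_force: 0.0
```

In the tool's units: 12.9 cm / 40 = 0.3225, 11 cm / 40 = 0.275.

Request:
{"fn": "send_rows", "kwargs": {
  "plan": [
    [[0.12,0.0138,0.05,0,0,0],[0.12,0.0138,0.05,0,0,0],[0.12,0.0138,0.125,0,0,0],[0.12,0.0138,0.2,0,0,0],[0.12,0.0138,0.275,0,0,0],[0.12,0.0138,0.3225,0,0,0],[0.12,0.0138,0.3225,0,0,0],[0.12,0.0138,0.3225,0,0,0]]
  ]
}}

```text
clock: 1.48
tool_pos: [0.4667, -0.312, 0.0301]
orientation: [179.8, -0.0, -116.4]
force: [1.0, 0.2, 1.1]
opening: 0.0614
gripper_force: 0.0
```

Request:
{"fn": "send_rows", "kwargs": {
  "plan": [
    [[0,0,0,0,0,0],[0,0,0,0,0,0],[0,0,0,0,0,0],[0,0,0,0,0,0],[0,0,0,0,0,0],[0,0,0,0,0,0]]
  ],
  "fingers": 0
}}

```text
clock: 1.98
tool_pos: [0.4675, -0.3122, 0.0314]
orientation: [-180.0, 0.0, -116.4]
force: [-1.3, 1.7, 5.0]
opening: 0.0301
gripper_force: 29.8
```

In the tool's units: -21 cm / 40 = -0.525, -17.4 cm / 40 = -0.435, -24.7 degrees / 90 = -0.2744.

Request:
{"fn": "send_rows", "kwargs": {
  "plan": [
    [[0,0,-0.1,0,0,0],[0,0,-0.2,0,0,0],[-0.075,0.0375,-0.25,0,0,-0.0667],[-0.165,0.08,-0.25,0,0,-0.1333],[-0.255,0.125,-0.25,0,0,-0.2],[-0.345,0.1675,-0.25,0,0,-0.2744],[-0.435,0.2125,-0.25,0,0,-0.2744],[-0.525,0.255,-0.25,0,0,-0.2744]]
  ]
}}

```text
clock: 2.65
tool_pos: [0.4687, -0.077, 0.1309]
orientation: [-180.0, 0.0, -91.7]
force: [1.3, 0.4, -1.7]
opening: 0.03
gripper_force: 29.9
```

In the tool's units: 6 cm / 40 = 0.15, -5.9 cm / 40 = -0.1475.

Request:
{"fn": "send_rows", "kwargs": {
  "plan": [
    [[-0.075,0,0,0,0,0],[-0.1475,0,0,0,0,0],[-0.1475,0,0,0,0,0],[-0.1475,0,0.0625,0,0,0],[-0.1475,0,0.1125,0,0,0],[-0.1475,0,0.1375,0,0,0],[-0.1475,0,0.15,0,0,0],[-0.1475,0,0.15,0,0,0]]
  ]
}}

```text
clock: 3.32
tool_pos: [0.4703, -0.0201, 0.0698]
orientation: [179.9, -0.0, -91.7]
force: [-0.4, 0.6, -1.3]
opening: 0.0298
gripper_force: 29.9
```

```bash
python3 - <<'E'
from h import *
o=ctrl.get_obs(); print(o['tool_pos'],o['force'])
snap('side','s1'); crop('s1',200,150,330,280,'c3',4.6)
E
```

```text
[ 0.47028336 -0.02008818  0.06975238] [-0.43069497  0.64639504 -1.30698004]
scale 4.6
```

View pics/c3.png

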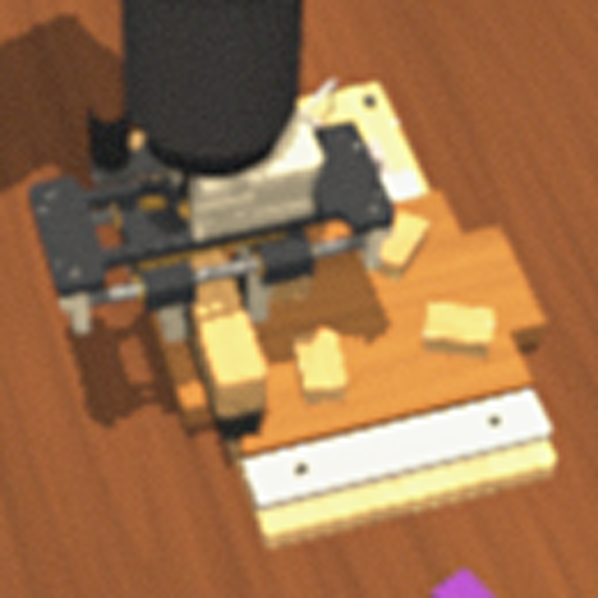

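The scraper is upright over the near end of the panel, about (230,370), and all the chips lie ahead of it at (320,362), (460,324) and (403,242). There is no load on the tool, so I'll sweep.

In the tool's units: -7.5 cm / 40 = -0.1875, -2.5 cm / 40 = -0.0625.

Request:
{"fn": "send_rows", "kwargs": {
  "plan": [
    [[-0.0063,-0.02,0,0,0,0],[-0.0075,-0.04,0,0,0,0],[-0.008,-0.0625,0,0,0,0],[-0.0088,-0.0875,0,0,0,0],[-0.0095,-0.1125,0,0,0,0],[-0.0103,-0.1375,0,0,0,0],[-0.0113,-0.1625,0,0,0,0],[-0.0118,-0.1875,0,0,0,0]]
  ]
}}

```text
clock: 4.03
tool_pos: [0.5473, -0.0173, 0.0706]
orientation: [180.0, -0.0, -91.7]
force: [-0.2, 0.6, -1.7]
opening: 0.0298
gripper_force: 29.9
```

In the tool's units: -7.5 cm / 40 = -0.1875, -7 cm / 40 = -0.175.

Request:
{"fn": "send_rows", "kwargs": {
  "plan": [
    [[-0.0008,-0.025,0,0,0,0],[-0.0015,-0.05,0,0,0,0],[-0.0023,-0.075,0,0,0,0],[-0.003,-0.1,0,0,0,0],[-0.0038,-0.125,0,0,0,0],[-0.0045,-0.15,0,0,0,0],[-0.0053,-0.175,0,0,0,0],[-0.006,-0.1875,0,0,0,0]]
  ]
}}

```text
clock: 4.7
tool_pos: [0.6228, -0.0171, 0.0707]
orientation: [-180.0, -0.0, -91.7]
force: [0.1, 0.9, -2.0]
opening: 0.0298
gripper_force: 29.9
```

```bash
python3 - <<'E'
from h import *
o=ctrl.get_obs(); print(o['tool_pos'],o['force'])
snap('side','s2'); crop('s2',220,150,350,280,'c4',4.6)
E
```

```text
[ 0.62280946 -0.0170627   0.07067311] [ 0.09327294  0.90336689 -2.00233577]
scale 4.6
```

View pics/c4.png

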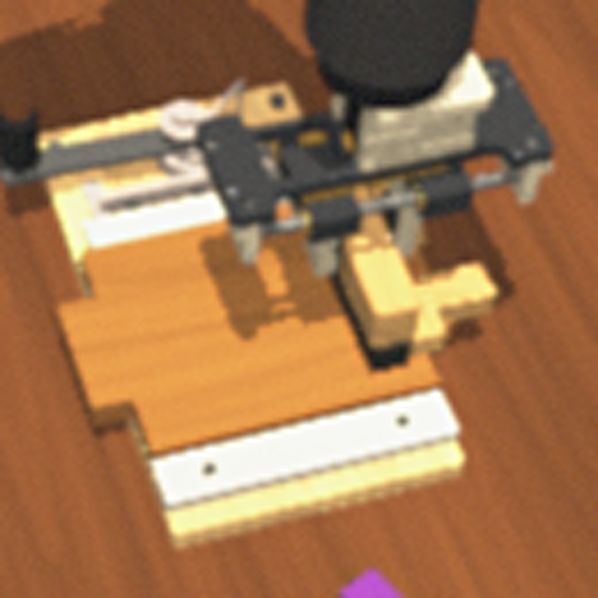

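The panel behind the scraper is clear, and the chips ride ahead of the wiper at (430,325) and (460,285). I'll push on past the end.

Request:
{"fn": "send_rows", "kwargs": {
  "plan": [
    [[-0.0008,-0.02,0,0,0,0],[-0.0013,-0.0425,0,0,0,0],[-0.002,-0.065,0,0,0,0],[-0.0025,-0.0875,0,0,0,0],[-0.0033,-0.11,0,0,0,0],[-0.004,-0.1325,0,0,0,0],[-0.0048,-0.155,0,0,0,0],[-0.0053,-0.175,0,0,0,0]]
  ]
}}

```text
clock: 5.42
tool_pos: [0.6939, -0.0164, 0.0734]
orientation: [-179.8, 0.0, -91.6]
force: [-6.6, 8.5, 21.9]
opening: 0.0299
gripper_force: 30.0
```

In the tool's units: -1.7 cm / 40 = -0.0425, -1 cm / 40 = -0.025.

Request:
{"fn": "send_rows", "kwargs": {
  "plan": [
    [[-0.0008,-0.025,0,0,0,0],[-0.0013,-0.0425,0,0,0,0],[-0.0013,-0.0425,0,0,0,0],[-0.0013,-0.0425,0,0,0,0]]
  ]
}}

```text
clock: 5.75
tool_pos: [0.7114, -0.0175, 0.0733]
orientation: [-179.7, -0.0, -91.6]
force: [0.5, -1.1, 8.4]
opening: 0.0299
gripper_force: 30.0
```

```bash
python3 - <<'E'
from h import *
o=ctrl.get_obs(); print(o['tool_pos'],o['force'])
snap('side','s3'); crop('s3',220,130,370,280,'c5',2.9)
snap('scene','s4'); crop('s4',160,150,320,290,'c6',2.5)
a=cv2.imread('pics/c5.png');b=cv2.imread('pics/c6.png');H=max(len(a),len(b))
p=lambda i:cv2.copyMakeBorder(i,0,H-len(i),0,0,cv2.BORDER_CONSTANT)
m=np.hstack([p(a),p(b)]);m=m[:, :];cv2.imwrite('pics/m1.png',cv2.resize(m,(800,int(H*800/m.shape[1]))));print(m.shape)
E
```

```text
[ 0.71141785 -0.01747505  0.07334416] [ 0.47681272 -1.05798602  8.39582438]
scale 2.9
scale 2.5
(435, 835, 3)
```

View pics/m1.png

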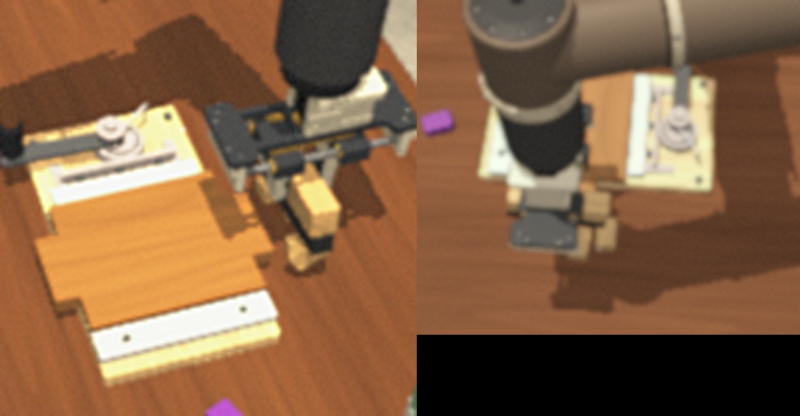

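The panel is clear of chips. They lie on the bench past the far end, one still tilted against the wiper near (300,250) with about 8 N of upward load, so I'll lift gently and look again.

In the tool's units: 12 cm / 40 = 0.3, 10 cm / 40 = 0.25.

Request:
{"fn": "send_rows", "kwargs": {
  "plan": [
    [[0,0,-0.025,0,0,0],[0,0,-0.05,0,0,0],[0,0,-0.1,0,0,0],[0,0,-0.15,0,0,0],[0,0.075,-0.175,0,0,0],[0.025,0.175,-0.175,0,0,0],[0.125,0.25,-0.175,0,0,0],[0.2,0.3,-0.175,0,0,0]]
  ]
}}

```text
clock: 6.52
tool_pos: [0.5861, -0.0907, 0.1418]
orientation: [-180.0, 0.0, -91.5]
force: [0.8, -1.7, -0.9]
opening: 0.0296
gripper_force: 30.0
```

In the tool's units: 20.8 cm / 40 = 0.52, 17.5 cm / 40 = 0.4375.

Request:
{"fn": "send_rows", "kwargs": {
  "plan": [
    [[0.0875,0.05,0,0,0,0],[0.175,0.1,0,0,0,0],[0.2625,0.15,0,0,0,0],[0.35,0.2,0,0,0,0],[0.4375,0.25,0,0,0,0],[0.52,0.3,0,0,0,0],[0.52,0.3,0,0,0,0],[0.52,0.3,0,0,0,0]]
  ]
}}

```text
clock: 7.18
tool_pos: [0.4604, -0.2973, 0.1415]
orientation: [-180.0, 0.0, -91.9]
force: [0.2, 1.3, -0.8]
opening: 0.0299
gripper_force: 30.0
```

```bash
python3 - <<'E'
from h import *
o=ctrl.get_obs(); print(o['tool_pos'],o['orientation'],o['force'],o['clock'])
snap('side','s5'); a=cv2.imread('pics/s5.png')
snap('scene','s6'); crop('s6',160,150,320,290,'c6',2.5)
cv2.imwrite('pics/m2.png',np.hstack([cv2.resize(a[130:380,170:360],None,fx=2.1,fy=2.1,interpolation=2),cv2.copyMakeBorder(cv2.imread('pics/c6.png'),0,175,0,0,cv2.BORDER_CONSTANT)]))
E
```

```text
[ 0.46039465 -0.29728888  0.14146206] [-1.79971595e+02  2.00264603e-03 -9.19174260e+01] [ 0.20172005  1.25491971 -0.80574533] 7.1833
scale 2.5
```

View pics/m2.png

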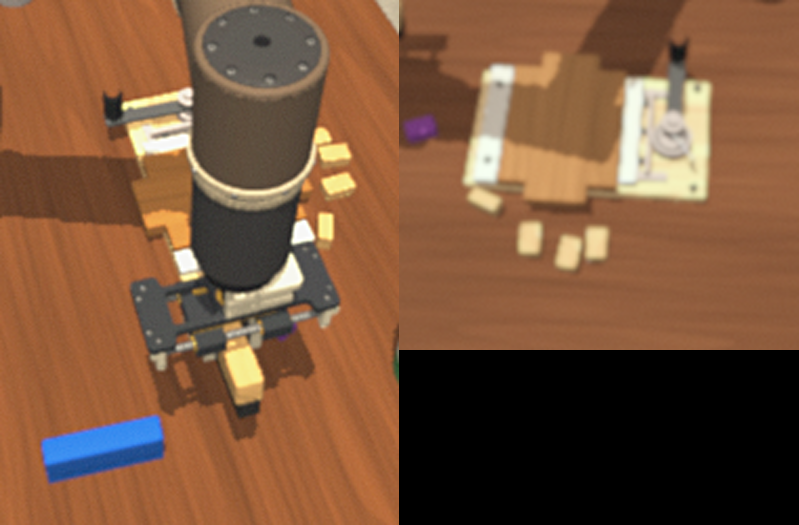

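All four chips lie flat on the bench past the board's far end: (485,203), (530,238), (568,252) and (597,243) in the right half. The scraper is still held upright. Next I'll check the clearance to the blue and purple decoys before putting it down.

```bash
python3 - <<'E'
from h import *
s=load('side0')
for n,x,y,z in [('blue',325,290,.06),('blue',340,345,.06),('purple',568,50,.018),('purple',620,105,.018)]: print(n,px(s,x/5-.4+180,y/5-.4+270,z))
s=load('s6')
for x,y in [(485,203),(530,238),(568,252),(597,243)]: print('chip',px(s,160+(x-400)/2.5,150+y/2.5,.018))
E
```

```text
blue [ 0.3771 -0.3122  0.06  ]
blue [ 0.3757 -0.3393  0.06  ]
purple [ 0.5414 -0.2074  0.018 ]
purple [ 0.555  -0.2451  0.018 ]
chip [ 0.675  -0.1126  0.018 ]
chip [ 0.7217 -0.0475  0.018 ]
chip [0.7387 0.0035 0.018 ]
chip [0.7248 0.04   0.018 ]
```

Request:
{"fn": "send_rows", "kwargs": {
  "plan": [
    [[0,0,0.075,0,0,0],[0,0,0.15,0,0,0],[0,0,0.2125,0,0,0],[0,0,0.24,0,0,0],[0,0,0.255,0,0,0],[0,0,0.265,0,0,0],[0,0,0.27,0,0,0],[0,0,0.27,0,0,0]]
  ]
}}

```text
clock: 7.95
tool_pos: [0.4627, -0.2959, 0.0341]
orientation: [-180.0, -0.1, -91.5]
force: [-1.8, -2.7, 3.3]
opening: 0.0297
gripper_force: 30.0
```

Request:
{"fn": "send_rows", "kwargs": {
  "plan": [
    [[0,0,0,0,0,0],[0,0,0,0,0,0],[0,0,0,0,0,0],[0,0,0,0,0,0],[0,0,0,0,0,0],[0,0,0,0,0,0]]
  ],
  "fingers": 0.65
}}

```text
clock: 8.45
tool_pos: [0.4617, -0.2955, 0.0328]
orientation: [-180.0, -0.0, -91.7]
force: [-0.2, -0.2, -0.1]
opening: 0.0563
gripper_force: 0.0
```

In the tool's units: -18 cm / 40 = -0.45, -14 cm / 40 = -0.35.

Request:
{"fn": "send_rows", "kwargs": {
  "plan": [
    [[0,0,-0.025,0,0,0],[0,0,-0.075,0,0,0],[0,0,-0.15,0,0,0],[0,0,-0.25,0,0,0],[0,0,-0.35,0,0,0],[0,0,-0.45,0,0,0],[0,0,-0.45,0,0,0],[0,0,-0.45,0,0,0]]
  ]
}}

```text
clock: 9.12
tool_pos: [0.4628, -0.2961, 0.2166]
orientation: [-179.6, -0.1, -91.7]
force: [-0.3, 0.9, -1.1]
opening: 0.0571
gripper_force: 0.0
```

```bash
python3 - <<'E'
from h import *
crop('s6',245,155,295,240,'x',7); crop('side0',215,160,285,200,'y',6)
a=cv2.imread('pics/x.png');b=cv2.imread('pics/y.png')
cv2.imwrite('pics/m3.png',np.hstack([a,cv2.copyMakeBorder(b,0,len(a)-len(b),0,0,cv2.BORDER_CONSTANT)]))
E
```

```text
scale 7
scale 6
```

View pics/m3.png

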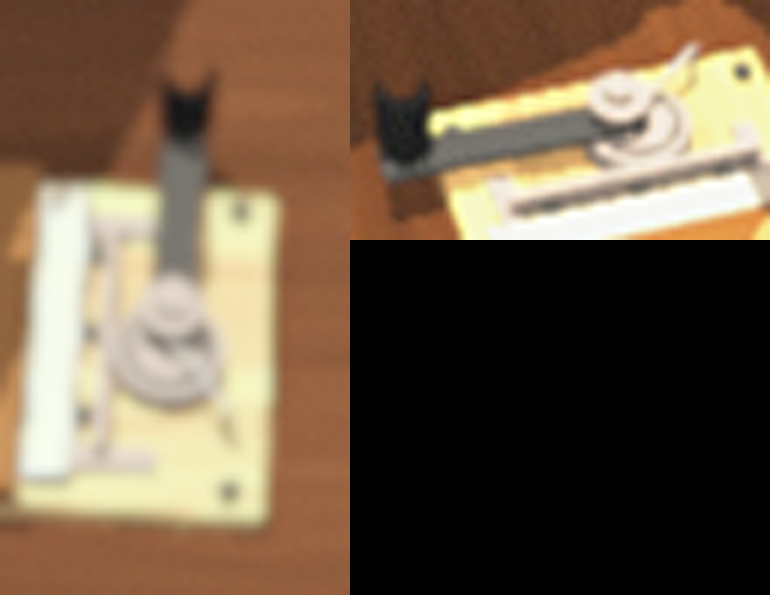

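The left half (scene) shows the grip with its top near (187,82) and underside near (187,128), and the pivot cap at (172,308). The right half (side) shows the grip top near (404,92) and the cap at (617,92). I'll triangulate both.

```bash
python3 - <<'E'
from h import *
A=load('s6');B=load('side0')
a=lambda x,y:((x+.5)/7-.5+245,(y+.5)/7-.5+155); b=lambda x,y:((x-350+.5)/6-.5+215,(y+.5)/6-.5+160)
def tri(p,q):
    M=lambda s:np.array(s['K'])@np.linalg.inv(np.array(s['pose']))[:3]
    X=cv2.triangulatePoints(M(A),M(B),np.array(p)[:,None],np.array(q)[:,None]).ravel(); X=X[:3]/X[3]
    print('tri',X.round(4),'err',proj(A,X)-p,proj(B,X)-q)
tri(a(172,308),b(617,92)); tri(a(187,82),b(404,92))
for x,y,z in [(187,82,.0975),(187,126,.0475)]: print('scene grip',px(A,*a(x,y),z))
for x,y,z in [(404,92,.0975),(405,148,.0475)]: print('side grip',px(B,*b(x,y),z))
print('base corners',px(A,*a(280,195),.018),px(A,*a(267,524),.018))
print('bar top', px(A,*a(40,182),.031),px(A,*a(22,478),.031),px(A,*a(88,190),.031),px(A,*a(73,478),.031))
for z in(.05,.055,.06,.065): print(z,px(A,*a(172,308),z),px(B,*b(617,92),z))
E
```

```text
tri [0.5626 0.134  0.0596] err [ 0.25714286 -0.27142857] [0.21666667 0.18333333]
tri [0.4541 0.1371 0.0917] err [0.01428571 0.01428571] [ 0.01666667 -0.01666667]
scene grip [0.4582 0.1369 0.0975]
scene grip [0.4508 0.1385 0.0475]
side grip [0.4528 0.1318 0.0975]
side grip [0.4539 0.141  0.0475]
base corners [0.4717 0.1876 0.018 ] [0.6559 0.1817 0.018 ]
bar top [0.477  0.0649 0.031 ] [0.643  0.0648 0.031 ] [0.4808 0.0895 0.031 ] [0.642  0.0889 0.031 ]
0.05 [0.5583 0.1334 0.05  ] [0.5653 0.1433 0.05  ]
0.055 [0.5611 0.1333 0.055 ] [0.5637 0.1389 0.055 ]
0.06 [0.5639 0.1332 0.06  ] [0.5621 0.1344 0.06  ]
0.065 [0.5667 0.1331 0.065 ] [0.5605 0.13   0.065 ]
```

In the tool's units: -32 cm / 40 = -0.8, 1.6 cm / 40 = 0.04.

Request:
{"fn": "send_rows", "kwargs": {
  "plan": [
    [[-0.1,0.005,0,0,0,0],[-0.2,0.01,0,0,0,0],[-0.3,0.015,0,0,0,0],[-0.4,0.02,0,0,0,0],[-0.5,0.025,0,0,0,0],[-0.6,0.03,0,0,0,0],[-0.7,0.035,0,0,0,0],[-0.8,0.04,0,0,0,0]]
  ]
}}

```text
clock: 9.78
tool_pos: [0.4537, 0.0262, 0.2123]
orientation: [179.9, -0.0, -91.7]
force: [1.7, 0.7, -0.1]
opening: 0.0569
gripper_force: 0.0
```

In the tool's units: -11.2 cm / 40 = -0.28, -8 cm / 40 = -0.2.

Request:
{"fn": "send_rows", "kwargs": {
  "plan": [
    [[-0.1,0.0075,0,0,0,0],[-0.2,0.0125,0,0,0,0],[-0.28,0.0175,0,0,0,0],[-0.28,0.0175,0,0,0,0],[-0.28,0.0175,0,0,0,0],[-0.28,0.0175,0,0,0,0]]
  ]
}}

```text
clock: 10.28
tool_pos: [0.4506, 0.1365, 0.2121]
orientation: [179.9, -0.1, -91.7]
force: [-0.2, 0.6, 0.4]
opening: 0.0565
gripper_force: 0.0
```

Request:
{"fn": "send_rows", "kwargs": {
  "plan": [
    [[0,-0.0063,0.075,0,0,0],[0,-0.0063,0.1625,0,0,0],[0,-0.0063,0.225,0,0,0],[0,-0.0063,0.2875,0,0,0],[0,-0.0063,0.3375,0,0,0],[0,-0.0063,0.375,0,0,0],[0,-0.0063,0.3875,0,0,0],[0,-0.0063,0.3875,0,0,0]]
  ]
}}

```text
clock: 10.95
tool_pos: [0.453, 0.135, 0.0566]
orientation: [179.9, -0.1, -91.8]
force: [0.3, -0.3, 0.0]
opening: 0.0567
gripper_force: 0.0
```

Request:
{"fn": "send_rows", "kwargs": {
  "plan": [
    [[0,0,0,0,0,0],[0,0,0,0,0,0],[0,0,0,0,0,0],[0,0,0,0,0,0],[0,0,0,0,0,0],[0,0,0,0,0,0]]
  ],
  "fingers": 0
}}

```text
clock: 11.45
tool_pos: [0.4521, 0.136, 0.0581]
orientation: [179.9, -0.1, -91.7]
force: [-9.4, -0.0, 8.8]
opening: 0.0274
gripper_force: 30.0
```

In the tool's units: -5.5 cm / 40 = -0.1375, -4.47 cm / 40 = -0.1118.

Request:
{"fn": "send_rows", "kwargs": {
  "plan": [
    [[-0.015,0.002,0,0,0,0],[-0.0288,0.0005,0,0,0,0],[-0.0573,-0.004,0,0,0,0],[-0.085,-0.0115,0,0,0,0],[-0.1118,-0.0218,0,0,0,0],[-0.1375,-0.0348,0,0,0,0],[-0.1375,-0.0348,0,0,0,0],[-0.1375,-0.0348,0,0,0,0]]
  ]
}}

```text
clock: 12.12
tool_pos: [0.4704, 0.1928, 0.0581]
orientation: [-179.9, 0.1, -91.6]
force: [-1.0, 0.4, 7.1]
opening: 0.0274
gripper_force: 30.0
```

In the tool's units: -6.13 cm / 40 = -0.1533, -5.06 cm / 40 = -0.1265.

Request:
{"fn": "send_rows", "kwargs": {
  "plan": [
    [[-0.0243,-0.0158,0,0,0,0],[-0.0465,-0.034,0,0,0,0],[-0.0668,-0.0543,0,0,0,0],[-0.085,-0.0765,0,0,0,0],[-0.1008,-0.1008,0,0,0,0],[-0.1138,-0.1265,0,0,0,0],[-0.124,-0.1533,0,0,0,0],[-0.124,-0.1533,0,0,0,0]]
  ]
}}

```text
clock: 12.78
tool_pos: [0.5337, 0.2382, 0.058]
orientation: [180.0, -0.1, -91.7]
force: [-0.6, -6.5, 11.9]
opening: 0.0275
gripper_force: 30.0
```

In the tool's units: -3.2 cm / 40 = -0.08, -0.25 cm / 40 = -0.0063.

Request:
{"fn": "send_rows", "kwargs": {
  "plan": [
    [[-0.0063,-0.0275,0,0,0,0],[-0.01,-0.055,0,0,0,0],[-0.0113,-0.08,0,0,0,0],[-0.0113,-0.08,0,0,0,0],[-0.0113,-0.08,0,0,0,0],[-0.0113,-0.08,0,0,0,0],[-0.0113,-0.08,0,0,0,0],[-0.0113,-0.08,0,0,0,0]]
  ]
}}

```text
clock: 13.45
tool_pos: [0.5642, 0.2418, 0.058]
orientation: [180.0, -0.1, -91.7]
force: [-2.6, -5.0, 9.2]
opening: 0.0272
gripper_force: 30.0
```

```bash
python3 - <<'E'
from h import *
o=ctrl.get_obs(); print(o['tool_pos'],o['force'],o['gripper_force'],o['clock'])
snap('side','s7'); snap('scene','s8'); 
a=cv2.imread('pics/s7.png')[90:380,170:360];b=cv2.imread('pics/s8.png')[100:280,120:330]
a=cv2.resize(a,None,fx=2,fy=2,interpolation=2);b=cv2.resize(b,None,fx=2,fy=2,interpolation=2)
cv2.imwrite('pics/m4.png',np.hstack([a,cv2.copyMakeBorder(b,0,len(a)-len(b),0,0,cv2.BORDER_CONSTANT)]))
E
```

```text
[0.56416295 0.24179698 0.05804985] [-2.64359131 -4.99602864  9.18846187] 30.00138982781209 13.45
```

View pics/m4.png

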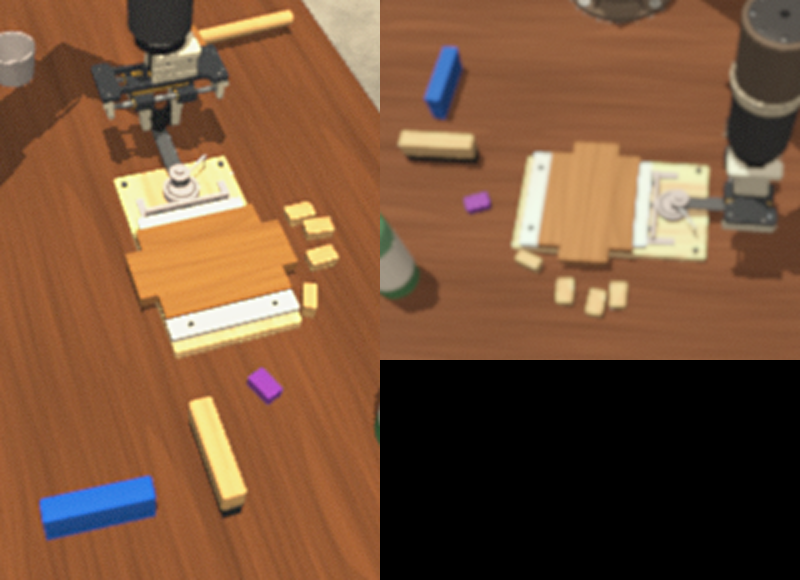

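The lever stands square out from the bar, with the grip held at (160,120) in the left half. The panel is clear and flat, the scraper stands at (218,455), and the chips are on the bench. By geometry the lever is at about 89.5 degrees. I'll settle briefly and hand in.

Request:
{"fn": "send_rows", "kwargs": {
  "plan": [
    [[0,0,0,0,0,0],[0,0,0,0,0,0],[0,0,0,0,0,0],[0,0,0,0,0,0],[0,0,0,0,0,0],[0,0,0,0,0,0]]
  ]
}}

```text
clock: 14.05
tool_pos: [0.5641, 0.2418, 0.058]
orientation: [180.0, -0.1, -91.7]
force: [-2.9, -5.0, 9.6]
opening: 0.0267
gripper_force: 30.0
```

```bash
python3 -c "
from plant import ctrl
print(ctrl.get_obs()['tool_pos']); print(ctrl.close_job())"
```

```text
[0.56411013 0.24177897 0.05804454]
the job is handed in; nothing more can be done
None
```

I handed the job in at about 14 s: all four chips are on the bench, the scraper is standing upright, and the grip is held with the lever at about 89.5° by my geometry; the hand-in returned no verdict, and I couldn't measure the squeeze on the panel directly.

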